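# Slide the pinning board home into its notches

### The arm

A 7-joint arm with a two-finger parallel gripper is mounted at the origin on the work surface. World frame = base frame: x ahead of the robot, y to its left, z up, the work surface at z = 0. Lengths are in m, angles in rad, forces in N, time in s.
With the tool pointing down it reaches from about 0.425 to 0.875 m from the base axis. Payload 4.7 kg.
Tool frame: the origin (TCP) lies at the very end of the fingers, on their centre line; the grasp point (between the pads) lies 19 mm behind it; z points along the fingers, y is the line along which they close (so a half turn about z gives the same grasp; the last joint's range is limited). The gripper opens to 87 mm and grips with 3 to 60 N. Pads are 19 mm wide; open, the fingers measure 117 mm over their backs; the gripper's body (75 mm by 190 mm) begins 51 mm behind the grasp point.
Start: joints at [-1.087, 0.321, -0.07, 1.45, 0.023, 1.371, -0.057], TCP at [0.294, 0.58, 0.223] pointing down, gripper open.
Joint ranges: [-2.86, 2.86], [-0.3, 2.09], [-1.38, 1.24], [0.06, 2.45], [-1.56, 4.7], [0.09, 2.05], [-2.69, 2.69]. Speed limits (rad/s): [2.57, 2.57, 3.14, 3.14, 3.14, 3.14, 3.14].

### API

Orientations are given as a unit quaternion [x, y, z, w].
In Python, from plant import robot gives the robot as it stands. The module is installed in compiled form; this text tells all that it offers.
- The arm moves only by the tool step_arm, never from a script. Its arguments are lists of equal length, an entry for each row: "offset": the shift along the tool's x, y, z in cm, a list of three; "dr": the turn, a rotation vector about the tool's x, y, z in rad, a list of three; "jaw": the closure, from -1 (fully open) to 1 (shut), so that 0 is half open. A call has 1 to 10 rows; each row shifts and turns the commanded pose from where the row before left it, along the tool's axes as they then stand; what a row does not reach is not made up. A row lasts 1/8 s, in which the tool goes at most 62.5 mm and 10.7 degrees, less where a joint would pass 70% of its speed; a pose out of reach is approached as far as the arm can. A call with a gripper value outside its range is refused whole. The fingers move at their own pace and stop on an object; the grip force is fixed at half the most. Time passes only in rows, so rows that do not move let the fingers close. It gives the time, the measured TCP pose, the force, the opening and the grip force at its end, in the units of the state.
- robot.sense(): the state, without advancing time (a new reading comes with each control period).
- robot.camera(name): name is "scene" or "top" or "wrist"; returns the picture (400x640x3 uint8, red, green, blue); there is no depth.
- robot.camera_model(name): a dict with "intrinsics" (3x3 intrinsics, pixels), "dist" ([k1, k2, p1, p2, k3] as OpenCV has them; the pictures are not rectified), "camera_from_world" (4x4, takes a point from world to camera coordinates). Camera axes: x right, y down, z forward; pixel columns grow to the right and rows downward; lengths in m; the calibration is good to about 2 mm. A picture is of the moment at which its call begins: read the wrist's pose just before it. camera_model takes no time and is no camera call; for the wrist camera it gives the pose at the moment of the call.
- robot.sign_off(): hands the job in; it is judged then, once.
The state is a dict: "clock": time; "joint_pos": joint angles; "joint_vel": joint speeds; "joint_efforts": joint torques, N m; "eef_pos": TCP position; "eef_rot": TCP orientation; "ft_force": force on the tool from outside, world axes, zero at the start; "moment": the same for the moment, N m; "grip_width": finger opening in m; "grasp_force": force on a finger pad.
Only numpy, scipy, OpenCV 4.12 (cv2) and the standard library are available. Lean on these libraries where they do the work, as an engineer would, in place of code of your own. Each camera call takes 0.05 s, during which the arm holds its last target. There are 200 camera calls.

### The job

With a fingertip, gently push the pinning board along its rails from its yellow-edged end towards the blue end bar, until both its ribs drop into the red-floored notches and it lies flat on the rails; do not force it on after that, and take the hand away. Do not lift the board, do not touch the canister that rides standing on it, and leave the other loose things on the shelf where they are.

Things in the scene. Friction and masses are not known exactly. Their poses are not given: they have to be found in the camera images.
- rails: Fixed rail stand, 329 x 170 mm. Origin: on the shelf surface (z 0), midway between the rails, under where the board's centre must end. x: level, the way to push the board; z up. Two aluminium rails, 18 mm wide, 66 mm either side of the middle, from x -205 to +116 mm, tops 34 mm up. Guide walls outside them are 46 mm high. Between the rails only a 12 mm high brace at the rear end.
- notch_front (a point): Midway between the two front notches, at rail-top height, at x +65 mm of the rails. Each rail has a front and a rear notch: 14 mm long in x, 8 mm deep, square edges, red floor. The notch walls stop the board hard once its ribs have dropped in.
- notch_rear (a point): Midway between the two rear notches, at rail-top height, at x -65 mm of the rails.
- end_bar (a point): Centre of the top of the blue cross bar that ends the run, 50 mm above the shelf, at x +120 mm of the rails. The seated board stays 26 mm short of the bar.
- board: Loose plywood board, about 0.45 kg, 180 (x) x 150 (y) x 12 mm, on two cross ribs 6 mm high, 8 mm long in x, at x -65 and +65. Origin: its centre, at rib-sole level; x points to the end bar. Starts with ribs on the rail tops (origin z 34 mm), 55 to 105 mm short of the rails' origin, sideways play 2 mm. Slides at a few N. Seated, it is 6 mm lower. Pushed too fast it can skip over the notches.
- push_face (a point): Centre of the board's flat upright rear face (board edge and yellow strip), facing away from the end bar, 90 mm behind and 22 mm above the board's origin. The face is 150 mm wide and runs from 16 mm below this point to 16 mm above it. The strip is 6 mm thick and rises 20 mm above the board's top. The space behind is free.
- board_front (a point): Middle of the sole of the board's front rib, 65 mm ahead of the board's origin.
- board_rear (a point): Middle of the sole of the board's rear rib, 65 mm behind the board's origin.
- canister_mid (a point): Centre of the screw-top aluminium canister of lock pins, 49 mm in diameter, 50 mm high, about 0.16 kg, standing loose on the front half of the board; this point is 25 mm above its underside. Its z axis is its own axis.
- key_jar: Clear acrylic key jar with white snap lid, 76 mm in diameter, 80 mm high, standing loose beyond the rails; origin: centre of its underside.
- latch: Chrome bathroom door latch lying on the shelf, about 86 x 57 x 25 mm, loose; origin: centre of its underside.
- strike_plate: Brass strike plate lying flat on the shelf, 60 x 40 x 4 mm, loose; origin: centre of its underside.
- bow_cover: Black rubber key bow cover lying on the shelf on the robot's side of the rails, about 39 x 30 x 9 mm, loose; origin: centre of the underside of its round part.
Things that resemble listed ones, but are neither listed nor needed, are in the scene too. There is more than one size of the part that bears canister_mid; the job needs the larger.

How it is judged:
By the outcome, as a careful person would: the job done as asked, in the order asked, and still so for the second after the job is handed in, with the robot touching nothing.
It also fails if it takes over 35 s, if anything falls off the work surface, if the arm or the gripper's body presses on something with over 40 N, if the wrist force passes 120 N, or if a joint passes its speed limit or range.

## Working session

There is one attempt and no reset: what is moved stays moved. The work goes in short steps, Python scripts to look and compute and a tool call to move; the robot and the scene stay as the last step left them, time stands still between calls to the robot, and variables do not carry over. Pictures are saved under pics/ and viewed, at most 10 in all, crops included, and the job is handed in when it is done.

Besides the shell and the picture viewer there is one more tool, called after "Emit:" as name(argument=value, ...) on one line, values as JSON. step_arm: Moves the arm, as the interface text tells. Its arguments: {"type":"object","properties":{"offset":{"type":"array"},"dr":{"type":"array"},"jaw":{"type":"array"}},"required":["offset","dr","jaw"]}

```bash
mkdir -p pics; python3 - <<'E'
from plant import robot
import cv2
for n in("scene","top"):
    cv2.imwrite(f"pics/{n}0.png",robot.camera(n)[:,:,::-1])
    m=robot.camera_model(n);print(n,m)
s=robot.sense();print(s)
E
```

```text
scene {'intrinsics': array([[429.46436329,   0.        , 319.80605841],
       [  0.        , 429.46436329, 197.27515919],
       [  0.        ,   0.        ,   1.        ]]), 'dist': array([-0.09483093,  0.        ,  0.        ,  0.        ,  0.        ]), 'camera_from_world': array([[ 6.13063104e-02,  9.98118456e-01, -1.04154043e-03,
         1.42451338e-02],
       [ 7.16938655e-01, -4.47616821e-02, -6.95697748e-01,
        -3.58821946e-01],
       [-6.94435383e-01,  4.19039415e-02, -7.18333876e-01,
         1.19956138e+00],
       [ 0.00000000e+00,  0.00000000e+00,  0.00000000e+00,
         1.00000000e+00]])}
top {'intrinsics': array([[440.53357367,   0.        , 322.38439423],
       [  0.        , 440.53357367, 191.8851796 ],
       [  0.        ,   0.        ,   1.        ]]), 'dist': array([-0.1068859,  0.       ,  0.       ,  0.       ,  0.       ]), 'camera_from_world': array([[-0.00563798, -0.99934683, -0.03569487, -0.03478196],
       [-0.98975898,  0.01066835, -0.14234936,  0.57293085],
       [ 0.14263718,  0.03452675, -0.98917265,  0.71302464],
       [ 0.        ,  0.        ,  0.        ,  1.        ]])}
{'clock': 0.1, 'joint_pos': array([-1.08692896,  0.32172268, -0.07008144,  1.45153098,  0.02258728,
        1.37077762, -0.05689114]), 'joint_vel': array([-0.00032581, -0.00157382,  0.00056257, -0.00345361, -0.00121933,
        0.0022633 ,  0.00023597]), 'joint_efforts': array([ 5.23414997e-05, -4.92572629e+01, -4.05492643e-01, -3.13398778e+01,
       -6.39691134e-02,  3.94059252e-02,  6.59093848e-05]), 'eef_pos': array([0.29406561, 0.5791418 , 0.22159891]), 'eef_rot': array([ 2.32714918e-01,  9.72544644e-01, -8.11683510e-04, -1.53159439e-04]), 'ft_force': array([ 0.10782502, -0.08010788,  0.06008949]), 'moment': array([0.01263918, 0.02040643, 0.00607164]), 'grasp_force': 0.0, 'grip_width': 0.08684979634770836}
```

View pics/scene0.png

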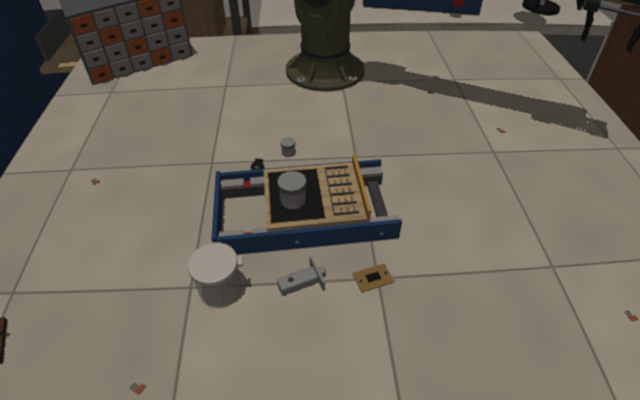

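View pics/top0.png

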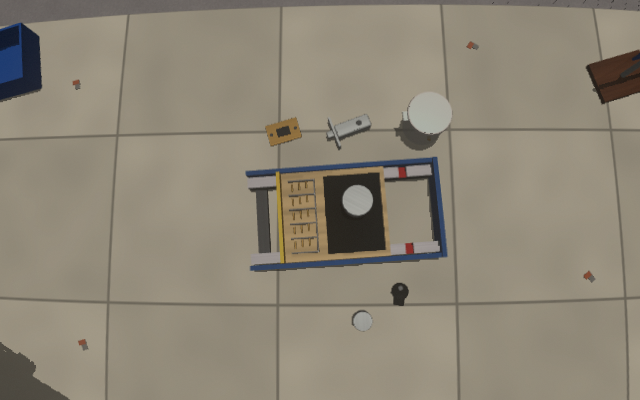

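The scene picture shows the board between blue guide walls, with its yellow strip at (362,185) and the end bar at (217,205). In the top picture the strip is at x≈281 (rows 173–262), the red front notches are at (403,172) and (410,249), and the end bar is at (438,207).

Possible mix-ups, in top pixels:
- **Canister:** the large one on the board at (357,200), or the small one on the shelf at (362,321). The large one is the one to protect.
- **Push end:** the yellow strip at (281,217), or the board's front edge at (386,213). I choose the yellow strip.
- **Yellowish things:** the brass plate at (283,131) is not the strip.

```bash
cat > h.py <<'E'
from plant import robot
import cv2, numpy as np
def ray(n,px,z,m=None):
    m=m or robot.camera_model(n); px=np.array(px,float).reshape(-1,1,2)
    u=cv2.undistortPoints(px,m["intrinsics"],m["dist"]).reshape(-1,2)
    T=m["camera_from_world"];R,t=T[:3,:3],T[:3,3];c=-R.T@t
    d=np.c_[u,np.ones(len(u))]@R
    return c+d*((z-c[2])/d[:,2])[:,None]
def mask(im,c):
    h=cv2.cvtColor(im,cv2.COLOR_RGB2HSV)
    if c=="red": return cv2.inRange(h,(0,170,90),(5,255,255))|cv2.inRange(h,(172,170,90),(180,255,255))
    return cv2.inRange(h,(21,190,110),(32,255,255))
def blobs(im,c,a=15):
    n,_,st,ce=cv2.connectedComponentsWithStats(mask(im,c))
    return [(st[i].tolist(),ce[i].round(1).tolist()) for i in range(1,n) if st[i,4]>=a]
E
python3 - <<'E'
from h import *
im=cv2.imread("pics/top0.png")[:,:,::-1].copy()
for c in("red","yel"): print(c,blobs(im,c))
cv2.imwrite("pics/crop0.png",cv2.resize(im[150:280,240:450],None,fx=3.8,fy=3.8,interpolation=cv2.INTER_CUBIC)[:,:,::-1])
r=ray("top",[(403,172),(410,249)],.026)
y=ray("top",[(279,175),(283,261)],.072)
print(r,y)
print(ray("top",[(357,200)],.102),ray("top",[(386,170),(390,250)],.052))
E
```

```text
red [([399, 168, 6, 9, 48], [401.5, 172.0]), ([406, 244, 7, 9, 52], [409.0, 248.1])]
yel []
[[ 0.6083291  -0.18031044  0.026     ]
 [ 0.47444478 -0.18828271  0.026     ]] [[0.59706638 0.03108654 0.072     ]
 [0.45618573 0.02358266 0.072     ]]
[[ 0.55035746 -0.09563379  0.102     ]] [[ 0.60717943 -0.14773434  0.052     ]
 [ 0.47285089 -0.15099164  0.052     ]]
```

View pics/crop0.png

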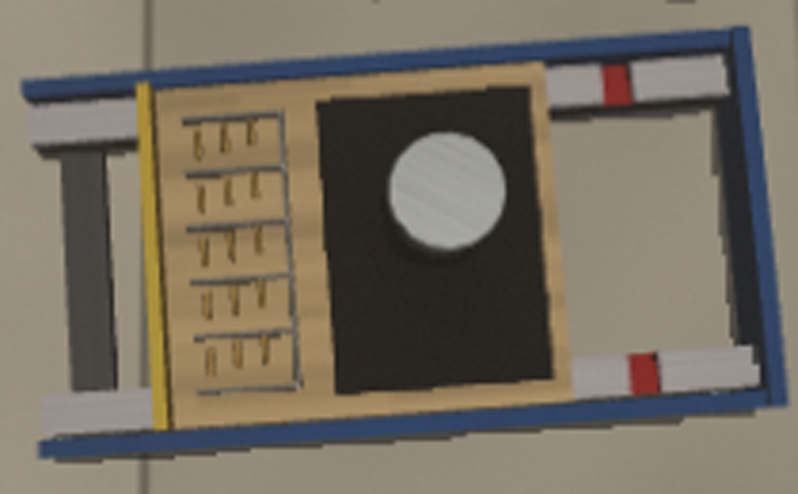

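The crop shows the yellow strip at the left end, the larger canister at crop (447,190) on the front half, and the notches at (617,85) and (644,374). The board is about 60 mm short, and the push direction is about (0.056, -0.998). I'll move behind the strip with the fingers shut.

Emit:
step_arm(offset=[[-4.4,-3.4,0],[-4.4,-3.4,0],[-4.4,-3.4,0],[-4.4,-3.4,0],[-4.4,-3.4,0],[-4.4,-3.4,0],[-4.4,-3.4,0],[-4.4,-3.4,0],[-4.4,-3.4,0],[-4.0,-3.4,0]], dr=[[0,0,0],[0,0,0],[0,0,0],[0,0,0],[0,0,0],[0,0,0],[0,0,0],[0,0,0],[0,0,0],[0,0,0]], jaw=[1,1,1,1,1,1,1,1,1,1])

```text
clock: 1.35
eef_pos: [0.5295, 0.0772, 0.2223]
eef_rot: [0.233, 0.973, -0.0, -0.0]
ft_force: [0.6, -1.0, 0.3]
grip_width: 0.0018
grasp_force: 0.0
```

Emit:
step_arm(offset=[[0,0,0],[0,0,0],[0,0,0],[0,0,0],[0,0,0],[0,0,0],[0,0,0],[0,0,0]], dr=[[0,0,0.15],[0,0,0.15],[0,0,0.15],[0,0,0.15],[0,0,0.15],[0,0,0.15],[0,0,0.145],[0,0,0]], jaw=[1,1,1,1,1,1,1,1])

```text
clock: 2.35
eef_pos: [0.5288, 0.0791, 0.2222]
eef_rot: [0.686, 0.727, -0.0, -0.0]
ft_force: [0.4, 0.5, -0.1]
grip_width: 0.0004
grasp_force: 0.0
```

Emit:
step_arm(offset=[[0,0,3.5],[0,0,3.5],[0,0,3.5],[0,0,3.5],[0,0,2.0],[0,0,1.6],[0,0,0],[0,0,0]], dr=[[0,0,0],[0,0,0],[0,0,0],[0,0,0],[0,0,0],[0,0,0],[0,0,0],[0,0,0]], jaw=[1,1,1,1,1,1,1,1])

```text
clock: 3.35
eef_pos: [0.5299, 0.0792, 0.0474]
eef_rot: [0.687, 0.727, 0.001, 0.0]
ft_force: [0.5, 0.7, 0.8]
grip_width: 0.0005
grasp_force: 0.0
```

Emit:
step_arm(offset=[[-0.5,0,0],[-0.5,0,0],[-0.5,0,0],[-0.4,0,0],[-0.4,0,0],[-0.3,0,0],[-0.3,0,0],[-0.3,0,0],[-0.3,0,0],[-0.3,0,0]], dr=[[0,0,0],[0,0,0],[0,0,0],[0,0,0],[0,0,0],[0,0,0],[0,0,0],[0,0,0],[0,0,0],[0,0,0]], jaw=[1,1,1,1,1,1,1,1,1,1])

```text
clock: 4.6
eef_pos: [0.5313, 0.042, 0.0466]
eef_rot: [0.687, 0.727, 0.001, -0.0]
ft_force: [0.1, 3.5, -0.1]
grip_width: 0.0005
grasp_force: 1.4
```

```bash
python3 - <<'E'
from h import *
im=robot.camera("top")
a=np.hstack([im[140:290,230:460]]);cv2.imwrite("pics/c1.png",cv2.resize(a,None,fx=3.4,fy=3.4,interpolation=cv2.INTER_CUBIC)[:,:,::-1])
print(robot.sense()["ft_force"],robot.sense()["eef_pos"])
E
```

```text
[-0.28197073  2.53024107  0.15869202] [0.53131554 0.04152292 0.04659612]
```

View pics/c1.png

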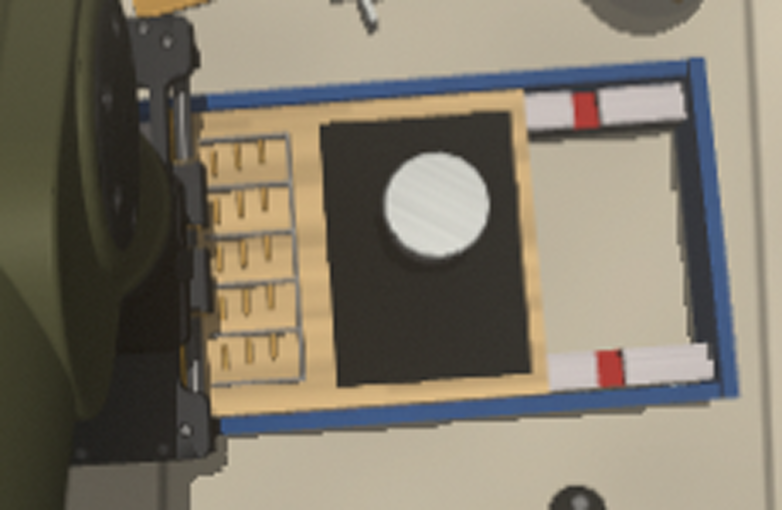

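The crop shows the finger at the strip, the canister at (437,205) and the front edge at x≈530, so the board has hardly moved. The contact force is about 3 N. Next is a slow push of about 50 mm, then a creep.

Emit:
step_arm(offset=[[-0.3,0,0],[-0.3,0,0],[-0.3,0,0],[-0.3,0,0],[-0.3,0,0],[-0.3,0,0],[-0.3,0,0],[-0.3,0,0],[-0.3,0,0],[-0.3,0,0]], dr=[[0,0,0],[0,0,0],[0,0,0],[0,0,0],[0,0,0],[0,0,0],[0,0,0],[0,0,0],[0,0,0],[0,0,0]], jaw=[1,1,1,1,1,1,1,1,1,1])

```text
clock: 5.9
eef_pos: [0.533, 0.011, 0.0466]
eef_rot: [0.687, 0.727, 0.0, -0.0]
ft_force: [-0.2, 2.3, -0.0]
grip_width: 0.0003
grasp_force: 1.5
```

Emit:
step_arm(offset=[[-0.3,0,0],[-0.3,0,0],[-0.2,0,0],[-0.2,0,0],[-0.2,0,0],[-0.2,0,0],[-0.2,0,0],[-0.2,0,0]], dr=[[0,0,0],[0,0,0],[0,0,0],[0,0,0],[0,0,0],[0,0,0],[0,0,0],[0,0,0]], jaw=[1,1,1,1,1,1,1,1])

```text
clock: 6.9
eef_pos: [0.534, -0.0069, 0.0466]
eef_rot: [0.687, 0.727, 0.0, -0.0]
ft_force: [-0.0, 2.8, -0.8]
grip_width: 0.0005
grasp_force: 1.5
```

Emit:
step_arm(offset=[[-0.1,0,0],[-0.1,0,0],[-0.1,0,0],[-0.1,0,0],[-0.1,0,0],[-0.1,0,0],[-0.1,0,0]], dr=[[0,0,0],[0,0,0],[0,0,0],[0,0,0],[0,0,0],[0,0,0],[0,0,0]], jaw=[1,1,1,1,1,1,1])

```text
clock: 7.78
eef_pos: [0.5342, -0.0144, 0.0465]
eef_rot: [0.687, 0.727, -0.0, 0.0]
ft_force: [0.0, 2.2, -0.6]
grip_width: 0.0003
grasp_force: 1.4
```

Emit:
step_arm(offset=[[-0.1,0,0],[-0.1,0,0]], dr=[[0,0,0],[0,0,0]], jaw=[1,1])

```text
clock: 8.02
eef_pos: [0.5344, -0.0157, 0.0465]
eef_rot: [0.687, 0.727, 0.0, -0.0]
ft_force: [0.6, 3.5, -0.3]
grip_width: 0.0004
grasp_force: 1.4
```

Emit:
step_arm(offset=[[-0.1,0,0],[-0.1,0,0]], dr=[[0,0,0],[0,0,0]], jaw=[1,1])

```text
clock: 8.28
eef_pos: [0.5345, -0.0178, 0.0465]
eef_rot: [0.687, 0.727, 0.0, -0.0]
ft_force: [0.6, 3.5, -0.2]
grip_width: 0.0005
grasp_force: 1.3
```

```bash
python3 - <<'E'
from h import *
a=robot.camera("scene")[140:270,190:420];cv2.imwrite("pics/c2.png",cv2.resize(a,None,fx=3.4,fy=3.4,interpolation=cv2.INTER_CUBIC)[:,:,::-1])
print(robot.sense()["ft_force"],robot.sense()["eef_pos"])
E
```

```text
[0.00562121 2.02043313 0.45672475] [ 0.53453911 -0.01808922  0.04654294]
```

View pics/c2.png

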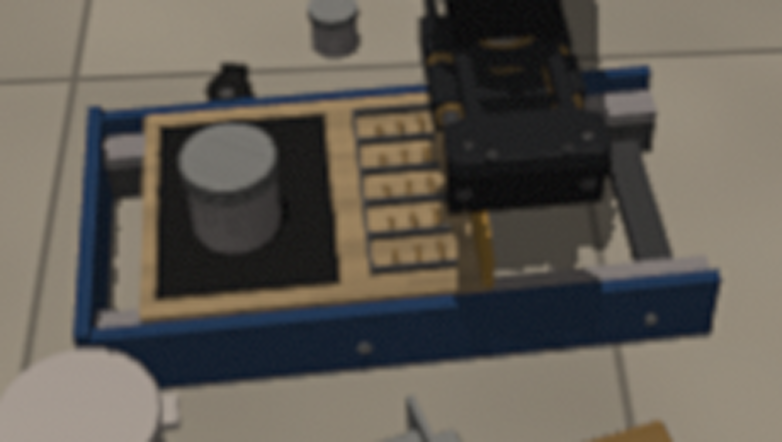

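The crop shows the canister upright at (233,187) and the board's front edge about 45 px from the bar. The force is still only sliding friction, so I'll keep creeping.

Emit:
step_arm(offset=[[-0.1,0,0],[-0.1,0,0]], dr=[[0,0,0],[0,0,0]], jaw=[1,1])

```text
clock: 8.57
eef_pos: [0.5346, -0.019, 0.0466]
eef_rot: [0.687, 0.727, 0.0, -0.0]
ft_force: [-0.9, 6.3, -0.9]
grip_width: 0.0004
grasp_force: 2.8
```

```bash
cat > d.py <<'E'
from h import *
# front-edge position of board (dark mat -> wood -> rail) in both views
m=robot.camera_model("top");im=robot.camera("top")
cv2.imwrite("pics/t_last.png",im[:,:,::-1])
g=cv2.cvtColor(im,cv2.COLOR_RGB2HSV).astype(int)
for z in(.052,.046):
  out=[]
  for r in(200,215,230):
    row=cv2.GaussianBlur(im,(1,5),0)[r].astype(float); v=row.sum(1)
    d=np.diff(g[r,380:440,1]); c=380+np.argmin(d)+.5
    out.append((c,r))
  print(z,ray("top",out,z,m)[:,:2].round(4).tolist(),out)
s=robot.sense();print(s["ft_force"].round(1),s["eef_pos"].round(4))
E
python3 d.py
```

```text
0.052 [[0.5554, -0.2076], [0.5302, -0.2083], [0.5052, -0.2108]] [(np.float64(422.5), 200), (np.float64(423.5), 215), (np.float64(425.5), 230)]
0.046 [[0.5561, -0.2087], [0.5307, -0.2095], [0.5055, -0.212]] [(np.float64(422.5), 200), (np.float64(423.5), 215), (np.float64(425.5), 230)]
[-0.3  4.5 -0.9] [ 0.5346 -0.019   0.0465]
```

```bash
python3 - <<'E'
from h import *
a=robot.camera("scene")[150:260,205:345];b=cv2.imread("pics/t_last.png")[150:270,290:460]
a=cv2.resize(a,(560,440),interpolation=cv2.INTER_CUBIC)[:,:,::-1]
cv2.imwrite("pics/c3.png",a)
cv2.imwrite("pics/c4.png",cv2.resize(b,None,fx=4.5,fy=4.5,interpolation=cv2.INTER_CUBIC))
E
```

```text
(no output)
```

View pics/c3.png

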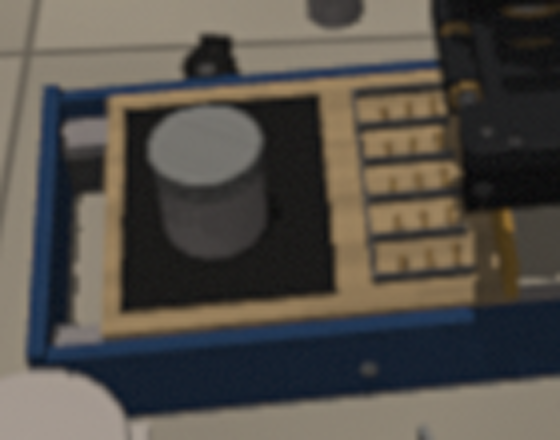

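View pics/c4.png

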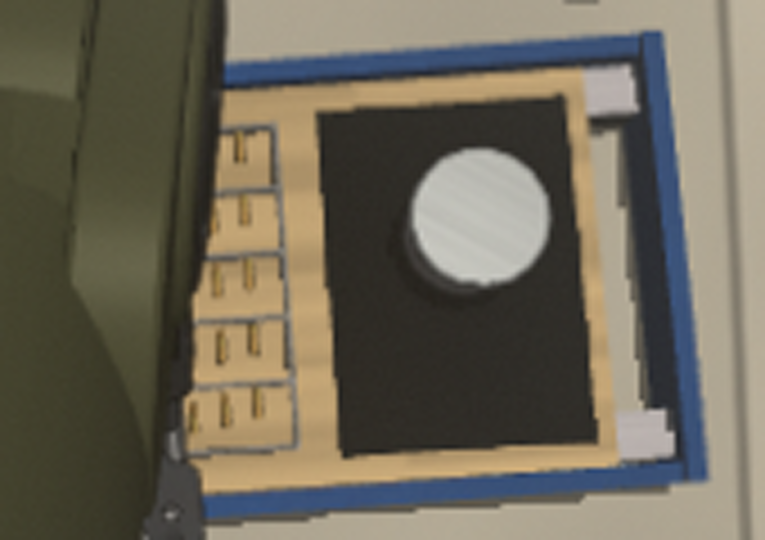

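The canister is upright and the gap to the bar is near the expected 26 mm. The drop can't be judged by eye, so I'll triangulate the mat corners before and after.

```bash
cat > tri.py <<'E'
from h import *
def corners(im,kind,pts):
    g=cv2.cvtColor(im,cv2.COLOR_RGB2GRAY)
    return cv2.cornerSubPix(g,np.float32(pts).reshape(-1,1,2),(4,4),(-1,-1),(3,40,.01)).reshape(-1,2)
def tri(sc,tp,ps,pt):
    a,b=corners(sc,"s",ps),corners(tp,"t",pt);P=[];U=[]
    for n,x in(("scene",a),("top",b)):
        m=robot.camera_model(n);P.append(m["camera_from_world"][:3]);U.append(cv2.undistortPoints(x.reshape(-1,1,2),m["intrinsics"],m["dist"]).reshape(-1,2).T.astype(float))
    X=cv2.triangulatePoints(P[0],P[1],U[0],U[1]);print(a.round(1).tolist(),b.round(1).tolist());print((X[:3]/X[3]).T.round(4).tolist())
R=lambda f:cv2.imread(f)[:,:,::-1].copy()
if __name__=="__main__":
    # near-front, near-rear, far-rear mat corners (near = +x world, far = robot side)
    tri(R("pics/scene0.png"),R("pics/top0.png"),[(270,221),(323,219),(320,168)],[(379,172.5),(324,176),(328,253)])
    sc,tp=robot.camera("scene"),robot.camera("top")
    tri(sc,tp,[(235.5,227.5),(288.5,223),(285.5,174)],[(415,171.5),(360.5,175),(366,251)])
    s=robot.sense();print(s["ft_force"].round(1),s["eef_pos"].round(4))
E
python3 tri.py
```

```text
[[271.0, 224.5], [324.79998779296875, 219.39999389648438], [320.0, 168.0]] [[379.20001220703125, 172.10000610351562], [322.5, 176.5], [327.79998779296875, 253.5]]
[[0.6044, -0.1361, 0.0484], [0.598, -0.0411, 0.0477], [0.4681, -0.0454, 0.0513]]
[[235.60000610351562, 229.60000610351562], [288.29998779296875, 224.3000030517578], [282.1000061035156, 170.6999969482422]] [[415.0, 171.5], [359.70001220703125, 174.3000030517578], [365.70001220703125, 251.8000030517578]]
[[0.6061, -0.1981, 0.0411], [0.6017, -0.1048, 0.0436], [0.4704, -0.1137, 0.0503]]
[-1.   5.5 -0. ] [ 0.5346 -0.019   0.0466]
```

The corners suggest a drop of several mm, and the force has risen. I'll back the hand off to get a clear view.

Emit:
step_arm(offset=[[0.3,0,0],[1,0,0],[2,0,0],[2,0,0],[0,0,-3],[0,0,-4],[2,0,-4],[4,0,-4],[5,0,0],[5,0,0]], dr=[[0,0,0],[0,0,0],[0,0,0],[0,0,0],[0,0,0],[0,0,0],[0,0,0],[0,0,0],[0,0,0],[0,0,0]], jaw=[1,1,1,1,1,1,1,1,1,1])

```text
clock: 10.02
eef_pos: [0.5232, 0.1941, 0.1976]
eef_rot: [0.687, 0.726, 0.001, 0.001]
ft_force: [0.9, 0.0, 0.3]
grip_width: 0.0007
grasp_force: 0.0
```

Emit:
step_arm(offset=[[5,0,0],[5,0,0],[5,0,0],[5,0,0],[0,0,0]], dr=[[0,0,0],[0,0,0],[0,0,0],[0,0,0],[0,0,0]], jaw=[1,1,1,1,1])

```text
clock: 10.65
eef_pos: [0.5089, 0.3981, 0.1957]
eef_rot: [0.684, 0.729, 0.0, -0.001]
ft_force: [-0.4, -0.7, 0.2]
grip_width: 0.0001
grasp_force: 0.0
```

```bash
python3 - <<'E'
from h import *
s,t=robot.camera("scene"),robot.camera("top")
cv2.imwrite("pics/s9.png",s[:,:,::-1]);cv2.imwrite("pics/t9.png",t[:,:,::-1])
a=cv2.resize(cv2.imread("pics/scene0.png")[150:255,205:405],(800,300)if 0 else (570,300),interpolation=cv2.INTER_CUBIC)
f=lambda p,y,x:cv2.resize(cv2.imread(p)[y:y+100,x:x+200],(580,290),interpolation=cv2.INTER_CUBIC)
cv2.imwrite("pics/c5.png",np.vstack([f("pics/scene0.png",152,206),f("pics/s9.png",152,206)]))
E
```

```text
(no output)
```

View pics/c5.png

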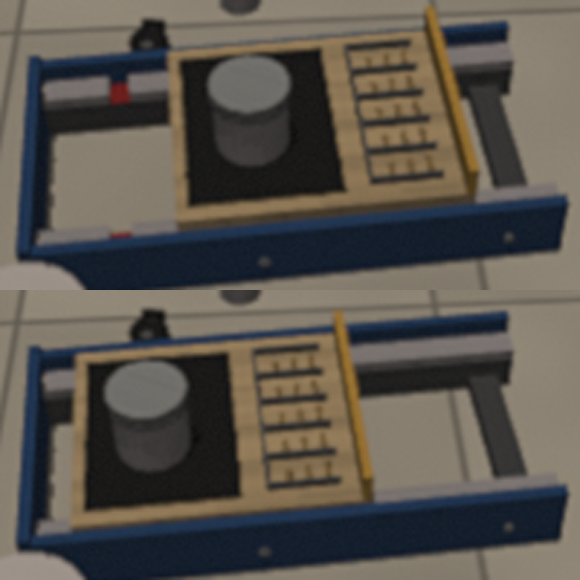

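The top half is before and the bottom half is now. The board lies straight, with the canister at (147,415) and the strip at (352,405). I'll measure the drop by registering the board's surface between the before and after images in both cameras.

```bash
cat > reg.py <<'E'
from h import *
from scipy.optimize import minimize
import sys
I={n:(cv2.imread(a)[:,:,::-1].astype(np.float32),cv2.imread(b)[:,:,::-1].astype(np.float32),robot.camera_model(n)) for n,a,b in(("scene","pics/scene0.png",sys.argv[1]),("top","pics/top0.png",sys.argv[2]))}
p=np.array([.056,-.9984,0]);q=np.array([.9984,.056,0]);o=np.array([.5378,-.1194,0])-.060*p
u,v=np.meshgrid(np.arange(-.078,.085,.0015),np.arange(-.070,.0705,.0015));u,v=u.ravel(),v.ravel()
k=~((u>-.02)&(u<.082)&(abs(v)<.056)) | ((u>-.02)&(u<-.005)) ; u,v=u[k],v[k]
B=np.c_[u,v]
def samp(im,m,X):
    T=m["camera_from_world"];px,_=cv2.projectPoints(X,cv2.Rodrigues(T[:3,:3])[0],T[:3,3],m["intrinsics"],m["dist"])
    px=px.reshape(-1,2).astype(np.float32);return cv2.remap(cv2.GaussianBlur(im,(3,3),0),px[:,:1],px[:,1:],cv2.INTER_LINEAR).reshape(-1,3)
def pts(s,l,z,yaw,pitch):
    c,n=np.cos(yaw),np.sin(yaw)
    return o+np.outer(s+c*u-n*v,p)+np.outer(l+n*u+c*v,q)+np.outer(.052+z+pitch*u,[0,0,1])
A={n:samp(I[n][0],I[n][2],pts(0,0,0,0,0)) for n in I}
def cost(x):
    s,l,z,y,w=x[:5]/np.array([1000,1000,1000,100,100]);e=0
    for n in I:
        b=samp(I[n][1],I[n][2],pts(s,l,z,y,w));a=A[n]
        e+=1-np.corrcoef(a.ravel(),b.ravel())[0,1]
    return e
best=None
for z0 in(0,-6):
  r=minimize(lambda x:cost(np.r_[x,0]),[62,0,z0,0],method="Nelder-Mead",options=dict(initial_simplex=np.array([[62,0,z0,0]]*5)+np.vstack([np.zeros(4),np.diag([2,1,3,.5])])))
  print("s,l,z mm:",r.x.round(2),r.fun)
r=minimize(cost,np.r_[r.x,0],method="Nelder-Mead",options=dict(maxiter=1500,initial_simplex=np.array([np.r_[r.x,0]]*6)+np.vstack([np.zeros(5),np.diag([1,1,2,.5,1])])))
print("with pitch/100:",r.x.round(2),r.fun)
E
python3 reg.py pics/s9.png pics/t9.png
```

```text
s,l,z mm: [62.48 -0.34 -6.02 -0.64] 0.016313842519363853
s,l,z mm: [62.46 -0.34 -6.04 -0.61] 0.01632005396743097
with pitch/100: [62.48 -0.34 -5.99 -0.56  0.22] 0.01620269302325894
```

The registration shows the board moved 62.5 mm and dropped 6.0 mm with no pitch, so it is seated flat. The hand is clear, so I'm handing in.

```bash
python3 -c "
from plant import robot
print(robot.sign_off())"
```

```text
the job is handed in; nothing more can be done
None
```

The job is handed in: the board is seated flat in the notches (measured 6.0 mm drop, no tilt), the canister is still standing on it, and the hand is clear; the handover gave no verdict.

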